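# Turn the lazy Susan to bring the honey to the mug

### The arm

A 6-joint arm with a two-finger parallel gripper is mounted at the origin on a cart in front of the work surface, level with it; the furniture and walls round the work are solid. World frame = base frame: x ahead of the robot, y to its left, z up, the work surface at z = 0. Lengths are in m, angles in rad, forces in N, time in s.
With the tool pointing down it reaches from about 0.3 to 0.95 m from the base axis. Payload 3.1 kg.
Tool frame: the origin (TCP) lies midway between the tips of the shut fingers; the grasp point (between the pads) lies 19 mm behind it (r.grasp_offset is the x of the grasp point in the tool frame, in m); x points along the fingers, y is the direction in which the jaws open and shut, and the axes are right-handed (so a half turn about x gives the same grasp; the last joint's range is limited). The gripper opens to 85 mm and grips with 20 to 120 N. Pads are 22 mm wide; open, the fingers measure 114 mm over their backs; the gripper's body (76 mm by 85 mm) begins 54 mm behind the grasp point. The pads swing forward as they close: fully open they stand 13 mm farther back than shut.
Start: joints at [-1.294, 0.308, 1.634, -0, 1.2, -0.07], TCP at [0.212, -0.588, 0.231] pointing down, gripper open.
Joint ranges: [-3.06, 3.06], [-0.79, 1.96], [0.05, 2.63], [-1.19, 4.34], [0.05, 2.64], [-2.94, 2.94]. Speed limits (rad/s): [2.79, 2.79, 3.14, 3.14, 3.14, 3.14].

### API

Orientations are given as a rotation vector (axis times angle).
In Python, from workcell import r gives the robot as it stands. The module is installed in compiled form; this text tells all that it offers.
- The arm moves only by the tool carry_out, never from a script. Its argument "moves" is a list that holds one entry, the list of rows, each a list of 6 numbers: the shift along the tool's x, y, z in m, then the turn, a rotation vector about the tool's x, y, z in rad. A call has 1 to 8 rows; each row shifts and turns the commanded pose from where the row before left it, along the tool's axes as they then stand; what a row does not reach is not made up. A row lasts 1/10 s, in which the tool goes at most 50 mm and 8.59 degrees, less where a joint would pass 70% of its speed; a pose out of reach is approached as far as the arm can. A call is refused whole if a number of a shift passes 0.05 or a number of a turn 0.15, either way. A call with a gripper value outside its range is refused whole. "hand" is the closure, from 0 (fully open) to 1 (shut), set as the call begins (left out, the last holds). The fingers move at their own pace and stop on an object; "force" is the grip in N (left out, the last holds). Time passes only in rows, so rows that do not move let the fingers close. It gives the time, the measured TCP pose, the force and the opening at its end, in the units of the state.
- r.get_obs(): the state, without advancing time (a new reading comes with each control period).
- r.read_camera(name): name is "scene" or "side" or "wrist"; returns a dict with "frame" (480x640x3 uint8, blue, green, red), "range_z" (480x640 float32, m along the optical axis (not along the pixel's ray), 0 where there is no reading), "mtx" (3x3 intrinsics, pixels), "D" ([k1, k2, p1, p2, k3] as OpenCV has them; the pictures are not rectified), "world_from_camera" (4x4, takes a point from camera to world coordinates). Camera axes: x right, y down, z forward; pixel columns grow to the right and rows downward; lengths in m; the calibration is good to about 2 mm. A picture is of the moment at which its call begins.
- r.sign_off(): hands the job in, once; it reports no verdict.
The state is a dict: "time_s": time; "joint_positions": joint angles; "dq": joint speeds; "joint_torque": joint torques, N m; "eef_pos": TCP position; "tcp_rot": TCP orientation; "force": force on the tool from outside, world axes, zero at the start; "wrist_torque": the same for the moment, N m; "width": opening from 0.0 (shut) to 1.0 (fully open).
Only numpy, scipy, OpenCV 4.12 (cv2) and the standard library are available. Lean on these libraries where they do the work, as an engineer would, in place of code of your own. Each camera call takes 0.05 s, during which the arm holds its last target. There are 200 camera calls.

### The job

Turn the wooden lazy Susan by pushing its rim until the honey jar has come round to the white mug and stands squarely facing it, right at the point of the turntable nearest the mug; then leave the turntable at rest. Do not touch, lift or shift anything that stands on the turntable, and do not touch the mug or disturb the other things on the table.

Things in the scene. Friction and masses are not known exactly. Their poses are not given: they have to be found in the camera images.
- lazy_susan_top (a point): Centre of the upper face of the lazy Susan, a hardwood turntable on a vertical bearing: 324 mm across, board from 12 to 30 mm above the table (this point is 30 mm up). Its axes turn with the board; x points to the honey jar's place. The six things on it stand between its rim notches, centred about 75 mm from the centre, none reaching farther out than 118 mm or higher than 125 mm above the table.
- lazy_susan (a joint): Angle of the turntable in rad, 0 at the start, growing counter-clockwise seen from above; turns endlessly, light rubbing (about 0.1 N m) stops it soon after it is let go. Its rim has six equal finger notches, 30, 90, 150, 210, 270 and 330 degrees from the board's x axis: 24 mm deep (floor 138 mm from the centre), 40 mm wide at the floor, 48 mm at the rim, cut right through, side walls straight.
- foot: The round rubber and steel foot under the turntable, 200 mm across, 12 mm high, fixed to the table; origin on the turning axis at table height; its x axis points from the turning axis at the mug and does not turn.
- honey_jar_mid (a point): Centre, half-way up, of the honey jar: a glass jar with amber honey and a dark screw lid, 65 mm across, 86 mm high, loose on the turntable.
- mug_axis (a point): Centre, half-way up, of the round part of the white mug: plain white, 90 mm across, 96 mm high, handle on the side away from the turntable; it stands on the table 295 to 341 mm from the turning axis, to the left of the turntable as the robot sees it, in front of the steel bun warmer.
- salt_mid (a point): Centre, half-way up, of a glass shaker with a grey metal cap, 44 mm across, 90 mm high, loose on the turntable.
- pepper_mid (a point): Centre, half-way up, of the second shaker, 44 mm across, 90 mm high, loose on the turntable.
- sugar_caddy_mid (a point): Centre, half-way up, of the black open caddy of sugar packets, 52 x 66 mm, 71 mm high, loose on the turntable.
- jam_a_mid (a point): Centre, half-way up, of a small jam portion tub, 37 x 50 mm, 16 mm high, loose on the turntable.
- jam_b_mid (a point): Centre, half-way up, of the other jam portion tub, 37 x 50 mm, 16 mm high, loose on the turntable.
- honey_jar: The honey jar (see above); origin under its centre.
- salt: The first shaker; origin under its centre.
- pepper: The second shaker; origin under its centre.
- sugar_caddy: The sugar caddy; origin under its centre.
- jam_a: The first jam tub; origin under its centre.
- jam_b: The second jam tub; origin under its centre.
- mug: The white mug; origin under the centre of its outline, handle included (handle along its -y axis).
- glass: Empty drinking glass, 81 mm across, 93 mm high, at the left of the bun warmer by the apples; origin under its centre.
- bun_warmer: The steel bun warmer, a fixed box 341 (depth, with its handle) x 344 (width) x 226 mm high; origin under its centre, x axis to the back. It stands close to the turntable's left side, so the rim is free to a gripper only on the side towards the robot.
Mind the look-alikes: they are no part of the job. What is shaped like the jam_a but black or red is not meant.

How it is judged:
At the end, for the whole second after the job is handed in: The honey jar stands upright on the turntable on the mug's side, its centre within 18 mm sideways of the straight line from the turning axis to the mug; the turntable is still, the other five things stand upright on it (x of honey_jar_mid in the frame of foot above 0.05 m and y of honey_jar_mid in the frame of foot between -0.018 and 0.018 m and velocity of joint lazy_susan between -0.05 and 0.05 rad/s and angle between each of honey_jar_mid, salt_mid, pepper_mid, sugar_caddy_mid, jam_a_mid, jam_b_mid, mug_axis's own z axis and vertical below 0.2 rad and linear speed of honey_jar below 0.02 m/s); the robot touches nothing.
It fails at once if the robot touches something that stands on the turntable (contact force between any of honey_jar, salt, pepper, sugar_caddy, jam_a, jam_b and the fingers above 0.5 N or contact force between any of honey_jar, salt, pepper, sugar_caddy, jam_a, jam_b and the arm above 0.5 N).
It fails at once if the honey jar slides from its place on the turntable (x of honey_jar_mid in the frame of lazy_susan_top below 0.055 m or x of honey_jar_mid in the frame of lazy_susan_top above 0.095 m or y of honey_jar_mid in the frame of lazy_susan_top below -0.02 m or y of honey_jar_mid in the frame of lazy_susan_top above 0.02 m).
It fails at once if something on the turntable is lifted, tipped over or falls off (height (world z) of any of honey_jar, salt, pepper, sugar_caddy, jam_a, jam_b above 0.045 m or height (world z) of any of honey_jar, salt, pepper, sugar_caddy, jam_a, jam_b below 0.02 m or angle between any of honey_jar_mid, salt_mid, pepper_mid, sugar_caddy_mid, jam_a_mid, jam_b_mid's own z axis and vertical above 0.4 rad).
It fails at once if the robot touches the mug, or it is moved (contact force between mug and the fingers above 0.5 N or contact force between mug and the arm above 0.5 N or distance of mug from where it was at the start of the episode above 0.015 m).
It fails at once if the glass is disturbed (distance of glass from where it was at the start of the episode above 0.02 m).
It also fails if it takes over 72 s, if anything falls off the work surface, if the arm or the gripper's body presses on something with over 40 N, if the wrist force passes 120 N, or if a joint passes its speed limit or range.

## Working session

There is one attempt and no reset: what is moved stays moved. The work goes in short steps, Python scripts to look and compute and a tool call to move; the robot and the scene stay as the last step left them, time stands still between calls to the robot, and variables do not carry over. Pictures are saved under pics/ and viewed, about 8 in all and at most 12, crops included, and the job is handed in when it is done.

Besides the shell and the picture viewer there is one more tool, called after "Request:" by a JSON object that holds its "name" and its "arguments". carry_out: Moves the arm, as the interface text tells. Its arguments: {"type":"object","properties":{"moves":{"type":"array","items":{"type":"array","items":{"type":"array","items":{"type":"number"}}}},"hand":{"type":"number"},"force":{"type":"number"}},"required":["moves"]}

```bash
mkdir -p pics
python3 - <<'E'
from workcell import r
import cv2,numpy as np,pickle
o=r.get_obs();print({k:np.round(v,3) for k,v in o.items()})
for n in("scene","side"):
    c=r.read_camera(n);cv2.imwrite(f"pics/{n}0.png",c["frame"]);pickle.dump(c,open(n+"0.pkl","wb"));print(n,np.round(c["world_from_camera"],3).tolist(),np.round(c["mtx"],1).tolist(),c["D"])
E
```

```text
{'time_s': np.float64(0.0), 'joint_positions': array([-1.294,  0.309,  1.635, -0.   ,  1.2  , -0.07 ]), 'dq': array([ 0.001,  0.001, -0.001, -0.001, -0.002,  0.001]), 'joint_torque': array([ 0.0000e+00, -4.1525e+01, -2.7667e+01, -0.0000e+00,  1.0000e-02,
       -0.0000e+00]), 'eef_pos': array([ 0.212, -0.587,  0.23 ]), 'tcp_rot': array([ 2.034,  0.359, -2.034]), 'force': array([ 1.267, -0.62 ,  0.163]), 'wrist_torque': array([ 0.014,  0.015, -0.024]), 'width': np.float64(1.0)}
scene [[-0.811, -0.325, 0.486, -0.303], [-0.585, 0.448, -0.676, 0.844], [0.002, -0.833, -0.554, 0.945], [0.0, 0.0, 0.0, 1.0]] [[475.9, 0.0, 321.2], [0.0, 475.9, 238.6], [0.0, 0.0, 1.0]] [-0.13110499  0.          0.          0.          0.        ]
side [[0.978, 0.175, -0.11, 0.612], [0.206, -0.862, 0.463, -0.86], [-0.014, -0.475, -0.88, 1.328], [0.0, 0.0, 0.0, 1.0]] [[508.3, 0.0, 321.1], [0.0, 508.3, 238.8], [0.0, 0.0, 1.0]] [-0.11320651  0.          0.          0.          0.        ]
```

View pics/scene0.png

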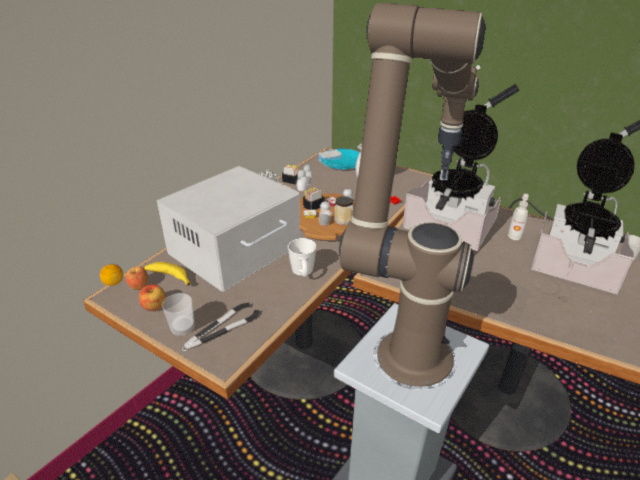

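View pics/side0.png

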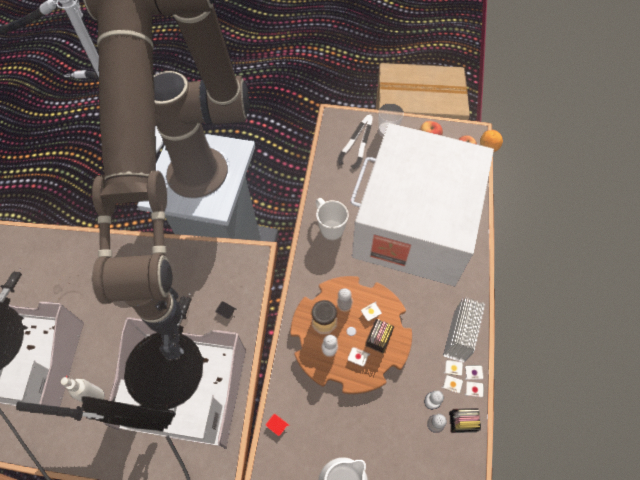

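Side view: the turntable is centred near (351,335), with the honey jar (dark lid) at (323,313) and the white mug at (332,218). Look-alikes are the white jug at (345,472), spare shakers at (434,400) and (438,422), a caddy at (466,420), jam tubs at (453-475,368-390), and red and black tubs at (277,425) and (226,310). None of these are mine. I'll measure and crop.

```bash
cat > h.py <<'E'
import cv2,numpy as np
def ray(c,uv):
    p=cv2.undistortPoints(np.float64(uv).reshape(-1,1,2),c["mtx"],c["D"]).reshape(-1,2)
    T=c["world_from_camera"];d=np.c_[p,np.ones(len(p))]@T[:3,:3].T
    return T[:3,3],d
def plane(c,uv,z):
    o,d=ray(c,uv);return o+d*((z-o[2])/d[:,2])[:,None]
def cloud(c):
    v,u=np.mgrid[0:480,0:640];o,d=ray(c,np.c_[u.ravel(),v.ravel()])
    return (o+d*c["range_z"].reshape(-1,1)).reshape(480,640,3)
def proj(c,X):
    W=np.linalg.inv(c["world_from_camera"])
    return cv2.projectPoints(np.float64(X).reshape(-1,1,3),cv2.Rodrigues(W[:3,:3])[0],W[:3,3],c["mtx"],np.float64(c["D"]))[0].reshape(-1,2)
def circ(P):
    s=np.linalg.lstsq(np.c_[2*P[:,:2],np.ones(len(P))],(P[:,:2]**2).sum(1),rcond=None)[0]
    return s[:2],np.sqrt(s[2]+s[:2]@s[:2])
E
python3 - <<'E'
import pickle,cv2,numpy as np
from h import *
c=pickle.load(open("side0.pkl","rb"));f=c["frame"];P=cloud(c)
hsv=cv2.cvtColor(f,cv2.COLOR_BGR2HSV)
box=np.zeros((480,640),bool);box[265:400,280:420]=1
m=(box&(hsv[...,1]>120)&(hsv[...,0]<20)&(hsv[...,2]>80)).astype(np.uint8)
cs=max(cv2.findContours(m,0,cv2.CHAIN_APPROX_NONE)[0],key=cv2.contourArea).reshape(-1,2)
W=plane(c,cs,.03)[:,:2]
C=W.mean(0)
for _ in range(30):
    d=np.linalg.norm(W-C,axis=1);s=abs(d-.162)<(.02 if _<8 else .005); C,R=circ(W[s])
print("table",C,R,s.sum(), "z med",np.median(P[m>0][:,2]))
# notches
a=np.degrees(np.arctan2(*(W-C)[:,::-1].T));d=np.linalg.norm(W-C,axis=1)
for b in range(-180,180,6):
    k=(a>=b)&(a<b+6)
    if k.any():print(b,int(d[k].min()*1000),end="; ")
print()
n=d<.152
for p in range(0,60,1): pass
ph=np.angle(np.exp(6j*np.radians(a[n])).mean())/6;print("notch phase deg mod60",np.degrees(ph))
# jar: dark lid at z .116
z=P[...,2];xy=np.linalg.norm(P[...,:2]-C,axis=-1)
k=(c["range_z"]>0)&(xy<.14)&(z>.06)
nl,L,st,ce=cv2.connectedComponentsWithStats(k.astype(np.uint8))
for i in range(1,nl):
    if st[i,4]>15:
        Q=P[L==i];t=Q[Q[:,2]>np.percentile(Q[:,2],95)-.012];e=(t[:,:2].max(0)+t[:,:2].min(0))/2
        print(ce[i].round(),st[i,4],"ztop",Q[:,2].max().round(3),"c",e.round(4),"rad",np.linalg.norm(e-C).round(4),"az",np.degrees(np.arctan2(*(e-C)[::-1])).round(1),f[int(ce[i][1]),int(ce[i][0])])
k=(c["range_z"]>0)&(z>.085)&(z<.105)&box[::-1].any()
B=np.zeros_like(k);B[190:250,305:355]=1;k&=B
Q=P[k];c2,r2=circ(Q[:,:2]);e=(Q[:,:2].max(0)+Q[:,:2].min(0))/2
print("mug",k.sum(),c2,r2,e,np.ptp(Q[:,:2],axis=0),"dist",np.linalg.norm(c2-C),"az",np.degrees(np.arctan2(*(c2-C)[::-1])))
cv2.imwrite("pics/crop0.png",cv2.resize(f[180:410,260:500],None,fx=2.5,fy=2.5,interpolation=2))
np.save("C.npy",C)
E
```

```text
table [ 0.58433195 -0.43536543] 0.1595378085646233 240 z med 0.028730665806383948
-180 157; -174 158; -168 135; -162 133; -156 133; -150 135; -144 157; -138 158; -132 159; -126 158; -120 159; -114 159; -108 137; -102 135; -96 135; -90 138; -84 159; -78 158; -72 158; -66 158; -60 158; -54 158; -48 136; -42 135; -36 135; -30 137; -24 158; -18 157; -12 157; -6 157; 0 157; 6 159; 12 137; 18 133; 24 134; 30 135; 36 158; 42 159; 48 159; 54 158; 60 158; 66 158; 72 137; 78 135; 84 134; 90 136; 96 158; 102 158; 108 158; 114 158; 120 159; 126 158; 132 138; 138 136; 144 135; 150 137; 156 158; 162 158; 168 158; 174 157; 
notch phase deg mod60 24.035854801194855
[344. 298.] 245 ztop 0.121 c [ 0.5521 -0.3653] rad 0.0771 az 114.7 [145 148 155]
[324. 315.] 658 ztop 0.121 c [ 0.5109 -0.4242] rad 0.0742 az 171.3 [78 86 94]
[379. 334.] 425 ztop 0.106 c [ 0.6604 -0.4411] rad 0.0763 az -4.3 [132 135 184]
[330. 345.] 250 ztop 0.123 c [ 0.5397 -0.495 ] rad 0.0745 az -126.8 [177 181 185]
mug 208 [ 0.48449716 -0.13744206] 0.05126378986870605 [ 0.48882904 -0.14516137] [0.12348907 0.13868386] dist 0.31420585352171726 az 108.52611659394842
```

View pics/crop0.png

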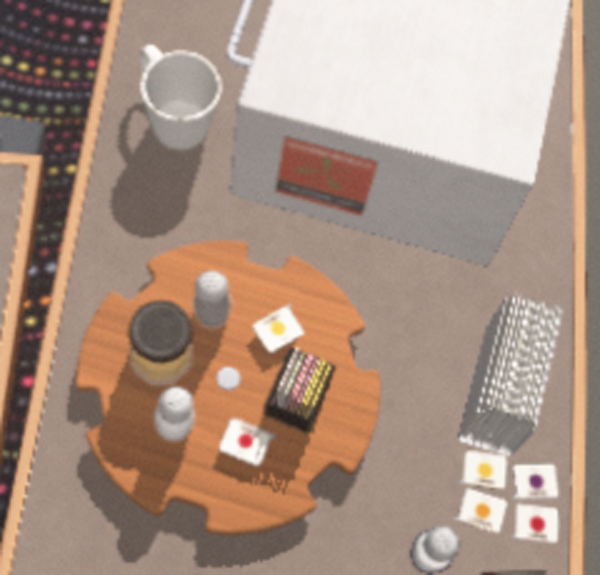

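Crop: the jar's dark lid is at crop (160,330), between notches, and the plain white mug with its handle turned away is at (181,85). I've got the right objects. The jar must turn about 65° clockwise. I'll use the notch near az 204°, on the robot's side between the jar and a shaker. Next I refine the mug and work out the approach.

Run:
```python
import pickle,cv2,numpy as np
from h import *
from scipy.spatial.transform import Rotation as Ro
c=pickle.load(open("side0.pkl","rb"));C=np.load("C.npy")
# mug rim: crop px extents of the rim ellipse
px=np.array([[142,85],[220,88],[181,50]])/2.5+[260,180]
print("rim pts",plane(c,px,.096).round(4))
f=c["frame"][190:250,310:352];h=cv2.cvtColor(f,cv2.COLOR_BGR2HSV)
m=((h[...,1]<40)&(h[...,2]>110)).astype(np.uint8)
k=max(cv2.findContours(m,0,cv2.CHAIN_APPROX_NONE)[0],key=cv2.contourArea).reshape(-1,2)+[310,190]
Q=plane(c,k,.096)[:,:2]
M=np.array([.484,-.14])
for i in range(20):
    s=abs(np.linalg.norm(Q-M,axis=1)-.045)<(.012 if i<5 else .005);M,R=circ(Q[s])
print("mug",M,R,s.sum(),np.linalg.norm(M-C),np.degrees(np.arctan2(*(M-C)[::-1])))
R0=Ro.from_rotvec([2.034,.359,-2.034]).as_matrix();print(R0.round(3))
print("y yaw",np.degrees(np.arctan2(R0[1,1],R0[0,1])))
for a in(204,139):
    u=np.array([np.cos(np.radians(a)),np.sin(np.radians(a))])
    for rr in(.195,.152):print(a,rr,C+u*rr)
```

```text
rim pts [[ 0.4294 -0.1363  0.096 ]
 [ 0.5166 -0.1226  0.096 ]
 [ 0.4635 -0.0814  0.096 ]]
mug [ 0.47131262 -0.12797199] 0.046573146822180986 54 0.32751197519628256 110.18695835712148
[[-0.     0.34  -0.94 ]
 [ 0.003 -0.94  -0.34 ]
 [-1.    -0.003 -0.   ]]
y yaw -70.12814349474995
204 0.195 [ 0.40619058 -0.51467908]
204 0.152 [ 0.44547304 -0.4971894 ]
139 0.195 [ 0.43716358 -0.30743392]
139 0.152 [ 0.46961609 -0.33564446]
```

Request:
{"name": "carry_out", "arguments": {"moves": [[[0,0,-0.03,-0.01,0,0],[0,0,-0.03,-0.01,0,0],[0,0,-0.03,-0.01,0,0],[0,0,-0.03,-0.01,0,0],[0,0,-0.03,-0.01,0,0],[0,0,-0.03,-0.01,0,0],[0,-0.003,-0.027,-0.01,0,0],[0,0,0,0,0,0]]], "hand": 1}}

```text
time_s: 0.9
eef_pos: [0.4064, -0.5067, 0.2305]
tcp_rot: [1.991, 0.426, -1.989]
force: [0.1, 0.5, 0.7]
width: -0.001
```

Request:
{"name": "carry_out", "arguments": {"moves": [[[0.04,0.007,0.003,0,0,0],[0.04,0,0,0,0,0],[0.04,0,0,0,0,0],[0.03,0,0,0,0,0],[0.03,0,0,0,0,0],[0.02,0,0,0,0,0],[0,0,0,0,0,0]]]}}

```text
time_s: 1.6
eef_pos: [0.4006, -0.5138, 0.0267]
tcp_rot: [1.991, 0.43, -1.999]
force: [0.3, 0.5, -1.2]
width: 0.002
```

Run:
```python
from workcell import r
import cv2,numpy as np
from h import *
from scipy.spatial.transform import Rotation as Ro
o=r.get_obs();p=o["eef_pos"];R=Ro.from_rotvec(o["tcp_rot"]).as_matrix();C=np.load("C.npy")
v=p[:2]-C;print(p.round(4),"az",np.degrees(np.arctan2(v[1],v[0]))%360,"rad",np.hypot(*v),"zyaw",np.degrees(np.arctan2(R[1,2],R[0,2]))%360,R[:,0].round(3),o["force"].round(1))
c=r.read_camera("side");u=proj(c,[p[0],p[1],p[2]]);print(u)
cv2.imwrite("pics/s1.png",cv2.resize(c["frame"][230:420,220:430],None,fx=2.8,fy=2.8,interpolation=2))
```

```text
[ 0.4006 -0.5138  0.0267] az 203.10296636852522 rad 0.1997647396543041 zyaw 203.84243855919385 [-0.006  0.007 -1.   ] [ 0.3  0.5 -1.2]
[[276.4942271  346.50392944]]
```

View pics/s1.png

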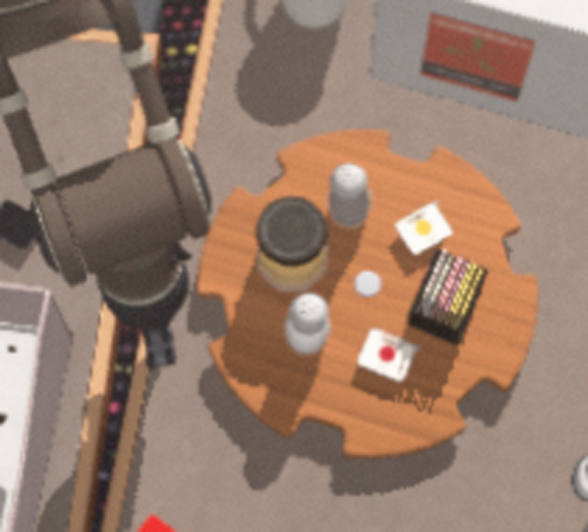

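The image shows the shut gripper at crop (158,345), just outside the notch at crop (212,325). I lower it and move in.

Request:
{"name": "carry_out", "arguments": {"moves": [[[0.01,0.003,0,0,0,0],[0,0,-0.015,0,0,0],[0,0,-0.015,0,0,0],[0,0,-0.01,0,0,0],[0,0,-0.005,0,0,0],[0,0,0,0,0,0],[0,0,0,0,0,0]]]}}

```text
time_s: 2.35
eef_pos: [0.4464, -0.501, 0.0214]
tcp_rot: [1.991, 0.422, -1.991]
force: [-0.1, -0.9, 0.7]
width: -0.008
```

```bash
cat > st.py <<'E'
from workcell import r
import cv2,numpy as np,sys
from h import *
from scipy.spatial.transform import Rotation as Ro
o=r.get_obs();p=o["eef_pos"];R=Ro.from_rotvec(o["tcp_rot"]).as_matrix();C=np.load("C.npy")
v=p[:2]-C;print(p.round(4),"t",o["time_s"],"az",np.degrees(np.arctan2(v[1],v[0]))%360,"rad",np.hypot(*v),"zyaw",np.degrees(np.arctan2(R[1,2],R[0,2]))%360,R[:,0].round(3),o["force"].round(1),o["joint_positions"].round(2))
c=r.read_camera("side");f=c["frame"]
X,Y,Z=np.moveaxis(cloud(c),-1,0);q=np.hypot(X-C[0],Y-C[1])
k=(c["range_z"]>0)&(Z>.108)&(Z<.13)&(q<.125)&(f.max(2)<120)
n,L,s,ce=cv2.connectedComponentsWithStats(k.astype(np.uint8))
for i in range(1,n):
    if s[i,4]>60:
        e=plane(c,[ce[i]],.116)[0,:2]-C;print("dark lid",ce[i].round(),s[i,4],"rad",np.hypot(*e).round(4),"az",np.degrees(np.arctan2(e[1],e[0]))%360)
if len(sys.argv)>1:cv2.imwrite(sys.argv[1],cv2.resize(f[190:420,220:430],None,fx=2.6,fy=2.6,interpolation=2))
E
python3 st.py
```

```text
[ 0.4464 -0.501   0.0214] t 2.35 az 205.43217418971315 rad 0.15275153693248494 zyaw 203.9277560520377 [-0. -0. -1.] [-0.1 -0.9  0.7] [-0.91  0.64  1.62 -0.    0.88  0.25]
dark lid [325. 313.] 434 rad 0.0717 az 173.5924510870391
```

Request:
{"name": "carry_out", "arguments": {"moves": [[[0.004,-0.003,0,0.02,0,0],[0,-0.004,-0.0001,0.026,0,0],[0,-0.005,-0.0001,0.033,0,0],[0,-0.006,-0.00015,0.04,0,0],[0,-0.0066,-0.00015,0.0436,0,0],[0,-0.0066,-0.00015,0.0436,0,0],[0,-0.0066,-0.00015,0.0436,0,0],[0,-0.0066,-0.00015,0.0436,0,0]]]}}

```text
time_s: 3.2
eef_pos: [0.4336, -0.4583, 0.0171]
tcp_rot: [2.159, 0.13, -2.16]
force: [-0.8, -0.7, 0.0]
width: -0.003
```

```bash
python3 st.py
```

```text
[ 0.4336 -0.4583  0.0171] t 3.2 az 188.64050548819247 rad 0.15249364998903164 zyaw 186.87865851604144 [-0.001 -0.    -1.   ] [-0.8 -0.7  0. ] [-0.88  0.58  1.73 -0.    0.83  0.57]
dark lid [326. 307.] 454 rad 0.0744 az 162.18505663310387
```

Request:
{"name": "carry_out", "arguments": {"moves": [[[0,-0.0066,-0.00015,0.0436,0,0],[0,-0.0066,-0.00015,0.0436,0,0],[0,-0.0066,-0.00015,0.0436,0,0],[0,-0.0066,-0.00015,0.0436,0,0],[0,-0.0066,-0.00015,0.0436,0,0],[0,-0.0066,-0.00015,0.0436,0,0],[0,-0.0066,-0.00015,0.0436,0,0],[0,-0.0066,-0.00015,0.0436,0,0]]]}}

```text
time_s: 4.05
eef_pos: [0.4365, -0.4058, 0.0171]
tcp_rot: [-2.1, 0.24, 2.102]
force: [-1.0, -0.8, 0.8]
width: 0.001
```

```bash
python3 st.py
```

```text
[ 0.4365 -0.4058  0.0171] t 4.05 az 168.68915615311468 rad 0.15080513905811097 zyaw 166.95743435669132 [-0.001  0.    -1.   ] [-1.  -0.8  0.8] [-0.82  0.53  1.81 -0.    0.79  0.98]
dark lid [333. 300.] 442 rad 0.074 az 142.12022209963396
```

Request:
{"name": "carry_out", "arguments": {"moves": [[[0,-0.0066,0,0.0436,0,0],[0,-0.0066,0,0.0436,0,0],[0,-0.0066,0,0.0436,0,0],[0,-0.0066,0,0.0436,0,0],[0,-0.0066,0,0.0436,0,0],[0,-0.0066,0,0.0436,0,0],[0,-0.0066,0,0.0436,0,0],[0,-0.0066,0,0.0436,0,0]]]}}

```text
time_s: 4.9
eef_pos: [0.4559, -0.357, 0.0171]
tcp_rot: [-1.894, 0.561, 1.896]
force: [-1.0, 0.3, 0.3]
width: 0.001
```

```bash
python3 st.py pics/s2.png
```

```text
[ 0.4559 -0.357   0.0171] t 4.9 az 148.60816225778728 rad 0.1504367090233004 zyaw 147.02350260163053 [-0.001  0.    -1.   ] [-1.   0.3  0.3] [-0.74  0.51  1.86 -0.    0.78  1.41]
dark lid [342. 295.] 436 rad 0.0744 az 121.69197231265295
```

View pics/s2.png

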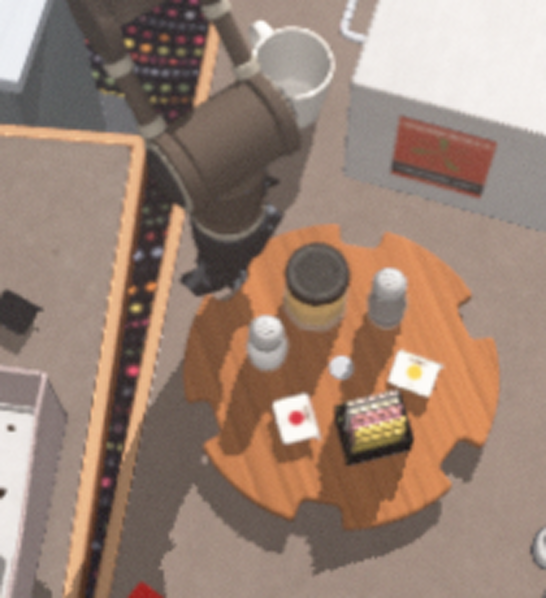

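The gripper is in the notch at crop (235,280). The jar, at (318,275), stands clear and the wrist is well above the mug. About 12° remain, so I slow down to finish.

Request:
{"name": "carry_out", "arguments": {"moves": [[[0,-0.0066,0,0.0436,0,0],[0,-0.0066,0,0.0436,0,0],[0,-0.005,0,0.033,0,0],[0,-0.005,0,0.033,0,0],[0,-0.004,0,0.026,0,0],[0,-0.003,0,0.02,0,0],[0,-0.001,0,0.007,0,0],[0,0,0,0,0,0]]]}}

```text
time_s: 5.75
eef_pos: [0.4753, -0.3323, 0.0171]
tcp_rot: [-1.763, 0.724, 1.764]
force: [0.2, 1.9, 0.1]
width: -0.001
```

```bash
python3 st.py
```

```text
[ 0.4753 -0.3323  0.0171] t 5.75 az 136.58961372818965 rad 0.15003789651852625 zyaw 135.31070227382588 [-0.001  0.001 -1.   ] [0.2 1.9 0.1] [-0.69  0.51  1.85  0.    0.78  1.67]
dark lid [347. 294.] 434 rad 0.0744 az 109.53460891369886
```

Request:
{"name": "carry_out", "arguments": {"moves": [[[0,0.003,0,0,0,0],[0,0,0.01,0,0,0],[0,0,0.015,0,0,0],[0,0,0.015,0,0,0],[0,0,0.01,0,0,0],[-0.03,0,0,0,0,0],[-0.04,0,0,0,0,0],[-0.04,0,0,0,0,0]]]}}

```text
time_s: 6.6
eef_pos: [0.4372, -0.299, 0.128]
tcp_rot: [-1.762, 0.725, 1.764]
force: [0.3, 0.0, -0.3]
width: 0.002
```

Request:
{"name": "carry_out", "arguments": {"moves": [[[-0.04,0,0,0,0,0],[-0.04,0,0,0,0,0],[-0.02,0.03,0,0,0,0],[0,0.04,0,0,0,0],[0,0.04,0,0,0,0],[0,0.03,0,0,0,0],[0,0,0,0,0,0],[0,0,0,0,0,0]]]}}

```text
time_s: 7.4
eef_pos: [0.339, -0.3991, 0.2273]
tcp_rot: [-1.762, 0.726, 1.761]
force: [0.3, -0.7, -1.0]
width: -0.003
```

```bash
python3 st.py pics/s3.png; python3 st.py|tail -1
python3 - <<'E'
from workcell import r
import cv2,numpy as np
from h import *
C=np.load("C.npy");c=r.read_camera("side")
h=cv2.cvtColor(c["frame"][190:250,310:352],cv2.COLOR_BGR2HSV)
m=((h[...,1]<40)&(h[...,2]>110)).astype(np.uint8)
k=max(cv2.findContours(m,0,cv2.CHAIN_APPROX_NONE)[0],key=cv2.contourArea).reshape(-1,2)+[310,190]
Q=plane(c,k,.096)[:,:2];M=np.array([.471,-.128])
for i in range(15):
    s=abs(np.linalg.norm(Q-M,axis=1)-.045)<.005;M,R=circ(Q[s])
print("mug",M,R,s.sum(),np.degrees(np.arctan2(*(M-C)[::-1])))
hs=cv2.cvtColor(c["frame"],cv2.COLOR_BGR2HSV);m=np.zeros((480,640),np.uint8);m[265:400,280:420]=((hs[...,1]>120)&(hs[...,0]<20)&(hs[...,2]>80))[265:400,280:420]
cs=max(cv2.findContours(m,0,cv2.CHAIN_APPROX_NONE)[0],key=cv2.contourArea).reshape(-1,2)
w=plane(c,cs,.03)[:,:2]-C;d=np.hypot(*w.T);n=(d<.152)&(d>.125)
print("notch phase",np.degrees(np.angle(np.exp(6j*np.arctan2(w[n,1],w[n,0])).mean())/6))
E
```

```text
[ 0.339  -0.3991  0.2273] t 7.4 az 171.60038093306883 rad 0.24799180608359442 zyaw 135.17120291583709 [ 0.001  0.    -1.   ] [ 0.3 -0.7 -1. ] [-0.95  0.12  1.87  0.    1.15  1.4 ]
dark lid [347. 294.] 433 rad 0.0742 az 109.81776095471193
dark lid [347. 294.] 431 rad 0.0743 az 109.84611813431302
mug [ 0.47136371 -0.12781642] 0.046467076459272706 55 110.16918388669616
notch phase 21.00836736682982
```

View pics/s3.png

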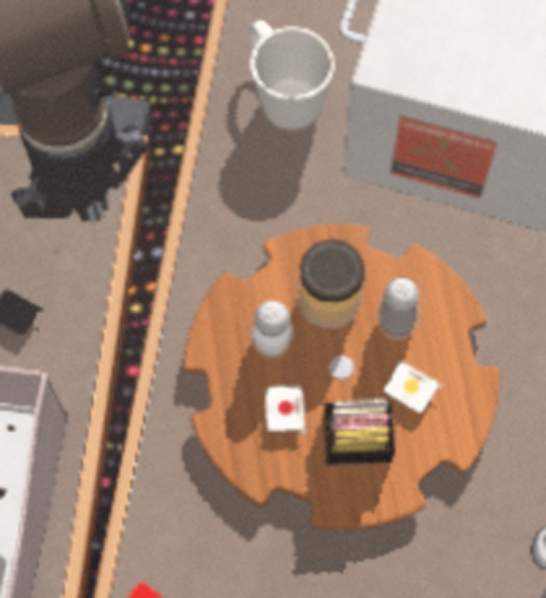

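The jar's lid, at crop (332,268), faces the mug. All six things stand on the board and the arm is clear. Handing in.

```bash
python3 -c "
from workcell import r
r.sign_off()"
```

```text
the job is handed in; nothing more can be done
```

The honey jar now faces the mug at the nearest point of the turntable, and I have handed the job in. I put the shut fingers into the rim notch on the robot's side, turned the board about 64° clockwise, then drew the arm out and up, clear of everything.

- **Alignment:** at the end the jar's lid stood at azimuth 109.8° and the notches put the jar's place at 111.0°, while the mug is at 110.2°. That is about 1 mm off the line to the mug, against the 18 mm allowed; the lid and the notches differ by about 1°.
- **At rest:** two readings in a row agreed to 0.03°, so the board is still.
- **Undisturbed:** the mug's measured position is the same as at the start, and the last picture shows all six things standing on the board. I did not measure the glass again; the arm never went near it.
- **Disagreement:** the first depth-based mug fit gave 108.5° with too large a radius. I used the rim fit instead, whose 46.5 mm radius is close to the true 45 mm.

The whole job took about 7.5 s of the 72 s allowed.

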